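Tighten the lens ring of a stage pin spot with a pin spanner

TASK

The lens of the stage pin spot has just been refitted and its retaining ring is only hand-started: take the red-handled face spanner out of its wooden block, feel both of its pins fully down into the two holes of the ring, then turn the ring clockwise until it comes up tight against the lens, without forcing it, and put the spanner back in its block. Press lightly, do not touch the glass or bump the lamp with the gripper, and leave the other things on the bench where they are.

Things in the scene. Friction and masses are not known exactly. Their poses are not given: they have to be found in the camera images.
- spot: Stage pin spot standing nose up, fixed by its yoke to a 170 x 170 x 18 mm plywood board. Black housing, 90 mm across; its rim (96 mm across, 150.5 mm high) surrounds the bright ring. Yoke arms and two black knobs stand out along its y axis to 75 mm from the axis, up to 103 mm high. Origin: centre of the board's underside, on the bench; z up along the lamp's axis.
- ring_centre (a point): On the lamp's axis, level with the ring's upper face, 150 mm above the bench; axes as spot. Ring: 72 mm outside, 45 mm bore, 9 mm thick; two opposite 8 mm through holes 29 mm from the axis. Their line lies along the lamp's x axis turned by c - q about z (q: joint ring); c differs from lamp to lamp (-0.45 to 0.45 rad) and is not measured: see the holes, or feel for them.
- ring (a joint): Turn q of the ring, rad: grows as it is turned clockwise seen from above (tightened). Starts at 0 to 0.25, stops hard at 0.90 against the lens; stays where left. The thread rubs with 0.22 N m, so pins sliding over the face under less than 6 N do not drag it. More than 1.5 N m at the stop, or more than 60 N in all (down and sideways, both pins together) between spanner and lamp, is forcing.
- lens: Pale blue domed glass lens inside the ring, 43 mm across, fixed; its top lies 4 mm below the ring's face. Origin: centre of its underside, 14 mm below the ring's face. Not to be touched.
- spanner: Two-pin face spanner, 75 mm tall, about 180 g, pins down. Origin midway between the pin tips; x along the bar to pin_a, z up. Round-ended 6 mm pins, 7 mm long, at x = +-29 mm; over them 10 mm legs (z 7 to 25 mm), whose shoulders rest on the ring when the pins are in; steel bar 80 x 14 x 12 mm (z 25 to 37); red handle 36 mm wide, 14 mm thick along y, z 37 to 75 mm: grip it near z = 58 mm.
- pin_a (a point): Tip of the spanner's pin at x = +29 mm; axes as spanner. The two pins are alike: half a turn of the spanner makes no difference. Pins pressed on the ring's face, not yet in the holes, with more than 20 N in all scar it; a few newtons are enough to feel the holes.
- pin_b (a point): Tip of the spanner's pin at x = -29 mm; axes as spanner.
- holder: Wooden tool block, 62 mm along x, 110 along y, 45 high, fixed to the bench. Two 14 mm holes, 30 mm deep, at y = +-29 mm take the spanner's pins and legs, its bar then resting on the block's top (spanner's origin on the block's axis, 20 mm above its underside, spanner's x along the block's y, either way round). Origin: centre of its underside.
- polish: Amber bottle of guitar polish, 40 mm across, 105 mm tall, standing. Origin: centre of its underside. Bystander.
- filter: Amber colour filter in a round black frame, 62 mm across, 6 mm thick, lying flat. Origin: centre of its underside. Bystander.
- driver: Screwdriver with yellow handle, 160 mm long, about 25 mm thick, lying along its x axis. Origin: under its middle. Bystander.
- tuner: Clip-on tuner, black with a red clip, 78 x 34 mm, 14 mm high, lying flat. Origin: centre of the underside of its black body. Bystander.

How it is judged:
By the outcome, as a careful person would: the job done as asked, in the order asked, and still so for the second after the job is handed in, with the robot touching nothing.
It also fails if it takes over 72 s, if anything falls off the work surface, if the arm or the gripper's body presses on something with over 40 N, if the wrist force passes 120 N, or if a joint passes its speed limit or range.

ROBOT

A 6-joint arm with a two-finger parallel gripper is mounted at the origin on the work surface. World frame = base frame: x ahead of the robot, y to its left, z up, the work surface at z = 0. Lengths are in m, angles in rad, forces in N, time in s.
With the tool pointing down it reaches from about 0.25 to 0.775 m from the base axis. Payload 4 kg.
Tool frame: the origin (TCP) lies between the finger pads; the fingertips stand 14 mm ahead of it and the grasp point (between the pads) lies 5 mm behind it; z points along the fingers, y is the line along which they close (so a half turn about z gives the same grasp; the last joint's range is limited). The gripper opens to 85 mm and grips with 20 to 120 N. Pads are 22 mm wide; open, the fingers measure 114 mm over their backs; the gripper's body (76 mm by 85 mm) begins 54 mm behind the grasp point. The pads swing forward as they close: fully open they stand 13 mm farther back than shut.
Start: joints at [1.069, 0.087, 1.371, -0, 1.684, -0.103], TCP at [0.214, 0.507, 0.245] pointing down, gripper open.
Joint ranges: [-3.1, 3.1], [-0.76, 2.03], [0.27, 2.55], [-1.08, 4.22], [0.17, 2.65], [-2.57, 2.57]. Speed limits (rad/s): [2.79, 2.79, 3.14, 3.14, 3.14, 3.14].

INTERFACE

Orientations are given as a unit quaternion [x, y, z, w].
In Python, from cell import monitor, vision, robot gives the robot as it stands.
- The arm moves only by the shell command python3 -m jog 'ROWS' [FORCE]. ROWS is JSON, a list of rows, each a list of 3 entries, a list of its own where there are three numbers: the finger opening in m, from 0 to 0.0854, then the shift along the tool's x, y, z in m, then the turn, a rotation vector about the tool's x, y, z in rad. A call has 1 to 10 rows; each row is the pose to reach, as a shift and turn from the pose commanded when the call began, along the tool's axes at that moment; what a row does not reach only later rows make up. A row lasts 1/8 s, in which the tool goes at most 62.5 mm and 10.7 degrees, less where a joint would pass 70% of its speed; a pose out of reach is approached as far as the arm can. A call with a gripper value outside its range is refused whole. The fingers move at their own pace and stop on an object; FORCE is the grip in N (left out, the last holds). Time passes only in rows, so rows that repeat a pose let the fingers close. It gives the time, the measured TCP pose, the force, the opening and the grip force at its end, in the units of the state.
- monitor.state(): the state, without advancing time (a new reading comes with each control period).
- vision.read_camera(name): name is "side" or "top" or "wrist"; returns a dict with "img" (420x560x3 uint8, red, green, blue), "z_map" (420x560 float32, m along the optical axis (not along the pixel's ray), 0 where there is no reading), "fx", "fy", "cx", "cy" (pixels), "R" (3x3) and "t" (3): a world point X has camera coordinates R X + t. Camera axes: x right, y down, z forward; pixel columns grow to the right and rows downward; lengths in m; the calibration is good to about 2 mm. The wrist camera is an equidistant fisheye: a pixel r from the principal point sees the ray r / f radians off the axis. A picture is of the moment at which its call begins.
- robot.job_done(): hands the job in; it is judged then, once.
The state is a dict: "t": time; "joint_pos": joint angles; "qvel": joint speeds; "joint_efforts": joint torques, N m; "eef_pos": TCP position; "eef_rot": TCP orientation; "force": force on the tool from outside, world axes, zero at the start; "ft_torque": the same for the moment, N m; "width": finger opening in m; "grip_force": force on a finger pad.
Only numpy, scipy, OpenCV 4.12 (cv2) and the standard library are available. Lean on these libraries where they do the work, as an engineer would, in place of code of your own. Each camera call takes 0.05 s, during which the arm holds its last target. There are 200 camera calls.

## Working session

There is one attempt and no reset: what is moved stays moved. The work goes in short steps, Python scripts to look and compute and a shell command to move; the robot and the scene stay as the last step left them, time stands still between calls to the robot, and variables do not carry over. Pictures are saved under pics/ and viewed, at most 10 in all, crops included, and the job is handed in when it is done.

```bash
ls; mkdir -p pics
cat > h.py <<'E'
import numpy as np, cv2
from cell import monitor, vision, robot
def snap(n,f):
    c=vision.read_camera(n); np.savez('pics/'+f+'.npz',**c); cv2.imwrite('pics/'+f+'.png',c['img'][:,:,::-1]); return c
def load(f): return dict(np.load('pics/'+f+'.npz'))
def pix2w(c,u,v,z=None):
    # intersect ray with plane z (or use depth)
    d=np.array([(u-c['cx'])/c['fx'],(v-c['cy'])/c['fy'],1.]); R=c['R']; o=-R.T@c['t']; dw=R.T@d
    s=(z-o[2])/dw[2] if z is not None else c['z_map'][int(round(v)),int(round(u))]
    return o+s*dw
E
python3 - <<'E'
from h import *
for n in('top','side'):
    c=snap(n,n+'0'); print(n,c['fx'],c['cx'],c['cy'],c['R'].round(3).tolist(),c['t'].round(3).tolist())
print(monitor.state())
E
```

```text
pics
top 515.7320575625172 277.28166747968334 213.09022392837758 [[-0.063, -0.998, -0.005], [-0.972, 0.063, -0.228], [0.228, -0.009, -0.974]] [0.05, 0.582, 1.126]
side 442.1669101534985 286.6665280854256 205.8905535693579 [[0.968, -0.249, -0.019], [-0.199, -0.726, -0.659], [0.15, 0.642, -0.752]] [-0.522, 0.167, 0.95]
{'t': 0.1, 'joint_pos': array([ 1.06890551e+00,  8.79069526e-02,  1.37213489e+00,  9.95353177e-06,
        1.68362561e+00, -1.03099993e-01]), 'qvel': array([-0.00109296, -0.00261189, -0.00220577, -0.00022118,  0.00038482,
        0.00134841]), 'joint_efforts': array([ 2.14680644e-03, -3.53014898e+01, -3.14218998e+01, -1.18929452e-04,
        7.94044230e-03,  5.34307020e-06]), 'eef_pos': array([0.21335849, 0.50645834, 0.24422591]), 'eef_rot': array([ 1.98076106e-01,  9.80186095e-01, -9.88825946e-04, -3.13766374e-04]), 'force': array([-0.40508274,  0.28548851,  0.42567407]), 'ft_torque': array([ 0.00295686,  0.04141253, -0.00866555]), 'grip_force': 0.0, 'width': 0.08525950977026013}
```

View pics/top0.png

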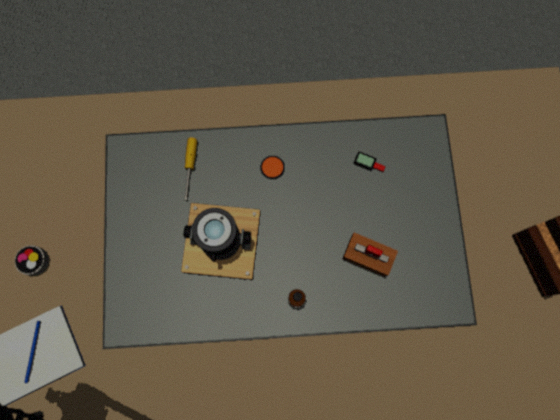

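The top view shows the lamp ring near (214,230), the holder with spanner near (371,254), and the bystanders: driver (190,160), filter (273,167), tuner (368,161) and bottle (297,299). I'll enlarge the two that matter.

Run:
```python
from h import *
c=load('top0'); im=c['img'][:,:,::-1]
def crop(u,v,w,h,s): return cv2.resize(cv2.convertScaleAbs(im[v:v+h,u:u+w],alpha=1.6),None,fx=s,fy=s,interpolation=cv2.INTER_CUBIC)
cv2.imwrite('pics/crop0.png',np.hstack([crop(180,195,80,100,5),crop(335,210,80,100,5)]))
for u,v,z in[(214,230,.15),(371,252,.082),(370,256,.045),(297,298,.1)]: print(u,v,pix2w(c,u,v).round(3),pix2w(c,u,v,z).round(3))
```

```text
214 230 [0.537 0.152 0.146] [0.537 0.151 0.15 ]
371 252 [ 0.476 -0.189  0.092] [ 0.478 -0.191  0.082]
370 256 [ 0.473 -0.194  0.05 ] [ 0.474 -0.194  0.045]
297 298 [ 0.385 -0.017  0.105] [ 0.386 -0.017  0.1  ]
```

View pics/crop0.png

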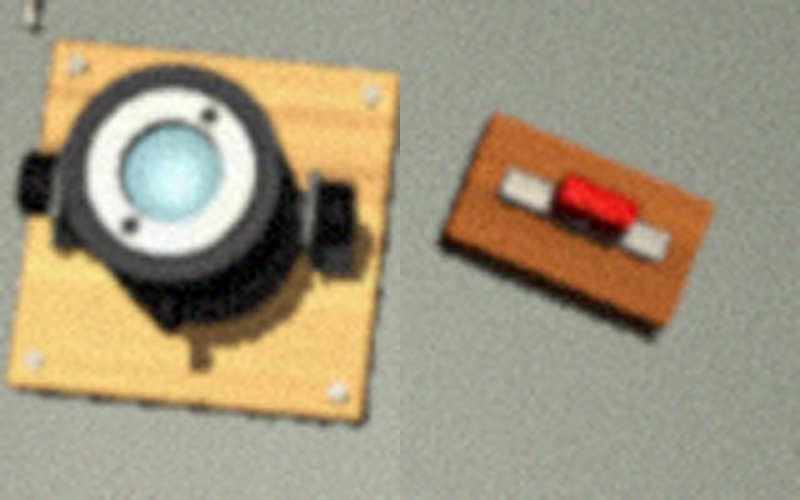

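Enlarged crop: ring holes at (208,115) and (131,224), ring centre about (171,171). Spanner bar ends at (501,186) and (669,245), with the red handle's top about (598,196).

Run:
```python
from h import *
c=load('top0')
P=lambda a,b,z,ou,ov: pix2w(c,(a+.5)/5-.5+ou,(b+.5)/5-.5+ov,z)
h1,h2=[P(*p,.15,180,195) for p in((208,115),(131,224))]
print('holes',h1,h2,np.linalg.norm(h1-h2),(h1+h2)/2,'ang',np.arctan2(*(h1-h2)[[1,0]]),'ringc',P(171,171,.15,180,195))
b=[P(*p,.018,180,195) for p in((60,40),(398,72),(362,420),(12,384))]
print('board',np.mean(b,0),[np.linalg.norm(b[i]-b[i-1]).round(3) for i in range(4)],[np.arctan2(*(b[i]-b[i-1])[[1,0]]).round(3) for i in range(4)])
e1,e2=[P(a-400,v,.057,335,210) for a,v in((501,186),(669,245))]
print('bar',e1,e2,np.linalg.norm(e1-e2),(e1+e2)/2,'ang',np.arctan2(*(e1-e2)[[1,0]]))
print('handle',P(198,197,.095,335,210))
k=[P(a-400,v,.045,335,210) for a,v in((495,112),(714,205),(662,328),(446,235))]
print('block',np.mean(k,0),[np.linalg.norm(k[i]-k[i-1]).round(3) for i in range(4)],[np.arctan2(*(k[i]-k[i-1])[[1,0]]).round(3) for i in range(4)])
from scipy.spatial.transform import Rotation as R
s=monitor.state();print(R.from_quat(s['eef_rot']).as_matrix().round(3))
```

```text
holes [0.56284129 0.13481318 0.15      ] [0.51746714 0.16932416 0.15      ] 0.05700720550502056 [0.54015421 0.15206867 0.15      ] ang -0.6502422932070501 ringc [0.53934985 0.15153523 0.15      ]
board [0.53909134 0.15038974 0.018     ] [np.float64(0.168), np.float64(0.165), np.float64(0.169), np.float64(0.166)] [np.float64(-0.16), np.float64(-1.732), np.float64(2.986), np.float64(1.405)]
bar [ 0.49593335 -0.15957809  0.057     ] [ 0.46386316 -0.23348394  0.057     ] 0.08056409136689234 [ 0.47989826 -0.19653101  0.057     ] ang 1.1613837569418304
handle [ 0.48230606 -0.19609189  0.095     ]
block [ 0.47990608 -0.19589512  0.045     ] [np.float64(0.063), np.float64(0.109), np.float64(0.063), np.float64(0.107)] [np.float64(-0.465), np.float64(-2.049), np.float64(2.638), np.float64(1.093)]
[[-0.922  0.388 -0.001]
 [ 0.388  0.922 -0.002]
 [ 0.    -0.002 -1.   ]]
```

```bash
cat >> h.py <<'E'
from scipy.spatial.transform import Rotation as Ro
def go(x,y,z,head=None):
    "shift and turn in tool axes from the measured pose to a tool-down pose with tool-x heading (mod nothing)"
    s=monitor.state(); M=Ro.from_quat(s['eef_rot']).as_matrix()
    h=np.arctan2(M[1,0],M[0,0]); head=h if head is None else head
    T=np.column_stack([[np.cos(head),np.sin(head),0],[np.sin(head),-np.cos(head),0],[0,0,-1]])
    print('t%.2f at'%s['t'],s['eef_pos'].round(4),'head %.4f'%h,'F',s['force'].round(2),'Tq',s['ft_torque'].round(3),'w %.4f g %.1f q6 %.2f'%(s['width'],s['grip_force'],s['joint_pos'][5]))
    print('  shift',(M.T@(np.array([x,y,z])-s['eef_pos'])).round(4).tolist(),'turn',Ro.from_matrix(M.T@T).as_rotvec().round(3).tolist())
E
python3 -c "
from h import *
go(.481,-.196,.2,1.12)"
```

```text
t0.10 at [0.2134 0.5065 0.2442] head 2.7428 F [-0.41  0.29  0.43] Tq [ 0.003  0.041 -0.009] w 0.0853 g 0.0 q6 -0.10
  shift [-0.5194, -0.5433, 0.0452] turn [-0.002, 0.002, 1.623]
```

```bash
r='[0.085,[-0.519,-0.543,0.02],[0,0,1.623]]'; python3 -m jog '[[0.085,[-0.519,-0.543,0.02],[0,0,1.623]],[0.085,[-0.519,-0.543,0.02],[0,0,1.623]],[0.085,[-0.519,-0.543,0.02],[0,0,1.623]],[0.085,[-0.519,-0.543,0.02],[0,0,1.623]],[0.085,[-0.519,-0.543,0.02],[0,0,1.623]],[0.085,[-0.519,-0.543,0.02],[0,0,1.623]],[0.085,[-0.519,-0.543,0.02],[0,0,1.623]],[0.085,[-0.519,-0.543,0.02],[0,0,1.623]],[0.085,[-0.519,-0.543,0.02],[0,0,1.623]],[0.085,[-0.519,-0.543,0.02],[0,0,1.623]]]'; python3 -c "
from h import *
go(.481,-.196,.2,1.12)"
```

```text
t: 1.35
eef_pos: [0.4362, -0.079, 0.2283]
eef_rot: [0.848, 0.531, 0.0, -0.0]
force: [1.9, 1.0, 0.3]
width: 0.0853
grip_force: 0.0
t1.35 at [ 0.4362 -0.079   0.2283] head 1.1186 F [1.87 1.01 0.33] Tq [-0.018  0.037 -0.042] w 0.0853 g 0.0 q6 0.14
  shift [-0.0857, 0.0914, 0.0283] turn [0.0, -0.001, -0.001]
```

```bash
python3 -m jog '[[0.06,[-0.086,0.091,0.02],[0,0,0]],[0.06,[-0.086,0.091,0.06],[0,0,0]],[0.06,[-0.086,0.091,0.06],[0,0,0]],[0.06,[-0.086,0.091,0.06],[0,0,0]],[0.06,[-0.086,0.091,0.06],[0,0,0]]]'
python3 - <<'E'
from h import *
go(.481,-.196,.2,1.12)
c=snap('wrist','w1'); print({k:c[k] for k in('fx','cx','cy')},c['R'].round(3).tolist(),c['t'].round(3).tolist())
E
```

```text
t: 1.98
eef_pos: [0.4808, -0.193, 0.1699]
eef_rot: [0.847, 0.532, 0.001, 0.001]
force: [-0.2, 0.0, -0.6]
width: 0.0601
grip_force: 0.0
t1.98 at [ 0.4808 -0.193   0.1699] head 1.1212 F [-0.22  0.03 -0.64] Tq [-0.007 -0.047  0.005] w 0.0601 g 0.0 q6 -0.04
  shift [-0.0026, 0.0016, -0.0301] turn [0.002, -0.001, 0.001]
{'fx': 325.19226210127806, 'cx': 284.30858277164026, 'cy': 211.8168217487893} [[0.9, -0.435, 0.001], [-0.42, -0.867, 0.268], [-0.115, -0.242, -0.963]] [-0.517, 0.019, 0.313]
```

View pics/w1.png

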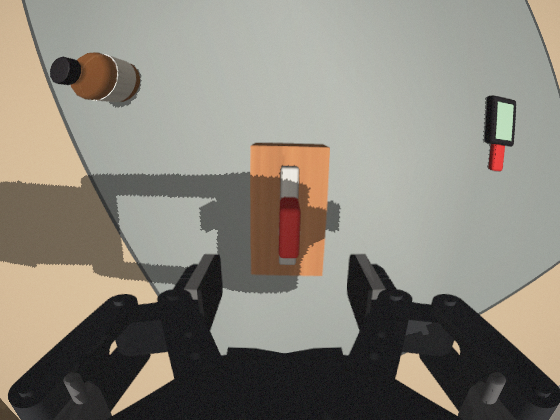

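The wrist view shows the bar's far end at (290,166) and near end at (288,264). The red handle spans columns 278–300, nearly aligned and centred between the fingers.

```bash
cat >> h.py <<'E'
def fish(c,u,v,z):
    d=np.array([u-c['cx'],v-c['cy']])/c['fx']; r=np.hypot(*d); dc=np.array([*(np.sin(r)/max(r,1e-9)*d),np.cos(r)])
    o=-c['R'].T@c['t']; w=c['R'].T@dc; return o+(z-o[2])/w[2]*w
E
python3 - <<'E'
from h import *
c=load('w1')
a,b=fish(c,290,166,.057),fish(c,288,264,.057); print(a,b,np.linalg.norm(a-b),(a+b)/2,np.arctan2(*(a-b)[[1,0]]))
k=[fish(c,*p,.045) for p in((251,145),(329,146),(322.5,276),(251,275))]
print(k,np.mean(k,0),[np.linalg.norm(k[i]-k[i-1]).round(3) for i in range(4)],[np.arctan2(*(k[i]-k[i-1])[[1,0]]).round(3) for i in range(4)])
go(.480,-.196,.076,1.12)
im=c['img'][130:300,230:350,::-1]; cv2.imwrite('pics/crop1.png',cv2.resize(cv2.convertScaleAbs(im,alpha=1.5),None,fx=3.5,fy=3.5,interpolation=cv2.INTER_CUBIC))
E
```

```text
[ 0.5003532  -0.16301358  0.057     ] [ 0.46474313 -0.23385828  0.057     ] 0.07929091345457791 [ 0.48254816 -0.19843593  0.057     ] 1.1050311419754655
[array([ 0.47986809, -0.13636646,  0.045     ]), array([ 0.5341435 , -0.16330934,  0.045     ]), array([ 0.48441121, -0.26261042,  0.045     ]), array([ 0.42900527, -0.23462503,  0.045     ])] [ 0.48185702 -0.19922781  0.045     ] [np.float64(0.111), np.float64(0.061), np.float64(0.111), np.float64(0.062)] [np.float64(1.093), np.float64(-0.461), np.float64(-2.035), np.float64(2.674)]
t2.02 at [ 0.4809 -0.1929  0.1703] head 1.1215 F [ 0.03  0.25 -0.13] Tq [-0.011 -0.022  0.025] w 0.0598 g 0.0 q6 -0.04
  shift [-0.0032, 0.0002, 0.0943] turn [0.003, -0.0, 0.002]
```

View pics/crop1.png

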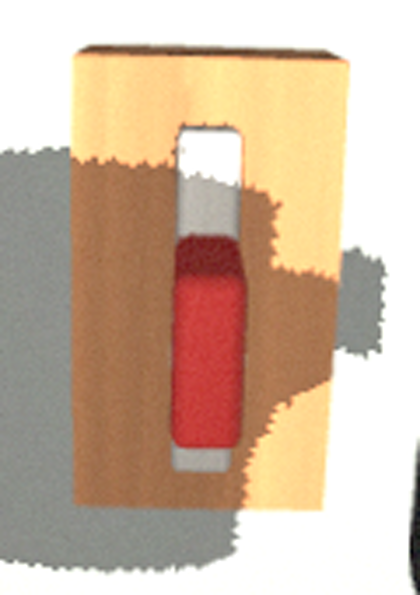

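The crop confirms it: bar centred and parallel to the block, with a heading of about 1.10. Descend and grip.

```bash
python3 -m jog '[[0.06,[-0.0045,0.0025,0.045],[0,0,0.02]],[0.06,[-0.0045,0.0025,0.08],[0,0,0.02]],[0.06,[-0.0045,0.0025,0.095],[0,0,0.02]],[0.03,[-0.0045,0.0025,0.095],[0,0,0.02]],[0.025,[-0.0045,0.0025,0.095],[0,0,0.02]],[0.005,[-0.0045,0.0025,0.095],[0,0,0.02]],[0.005,[-0.0045,0.0025,0.095],[0,0,0.02]],[0.005,[-0.0045,0.0025,0.095],[0,0,0.02]],[0.005,[-0.0045,0.0025,0.095],[0,0,0.02]]]' 60; python3 -c "
from h import *
go(.4815,-.198,.075,1.10)"
```

```text
t: 3.15
eef_pos: [0.482, -0.1998, 0.0758]
eef_rot: [0.853, 0.523, 0.001, 0.002]
force: [0.3, 1.6, 5.7]
width: 0.0131
grip_force: 59.5
t3.15 at [ 0.482  -0.1998  0.0758] head 1.0998 F [0.28 1.61 5.68] Tq [0.052 0.02  0.04 ] w 0.0131 g 59.5 q6 -0.03
  shift [0.0013, -0.0013, 0.0008] turn [0.004, -0.0, -0.0]
```

```bash
python3 -m jog '[[0.005,[0,0,-0.02],[0,0,0]],[0.005,[0,0,-0.05],[0,0,0]],[0.005,[0,0,-0.1],[0,0,0]],[0.005,[0,0,-0.16],[0,0,0]],[0.005,[0,0,-0.16],[0,0,0]],[0.005,[0,0,-0.16],[0,0,0]]]' ; python3 -c "
from h import *
go(.5395,.1515,.236,2.49)"
```

```text
t: 3.9
eef_pos: [0.4803, -0.199, 0.2327]
eef_rot: [0.853, 0.523, -0.0, -0.001]
force: [0.1, -0.6, -1.9]
width: 0.0132
grip_force: 59.1
t3.90 at [ 0.4803 -0.199   0.2327] head 1.0996 F [ 0.06 -0.57 -1.94] Tq [ 0.062 -0.019  0.067] w 0.0132 g 59.1 q6 -0.03
  shift [0.3392, -0.1063, -0.0031] turn [-0.001, -0.001, -1.39]
```

```bash
python3 -m jog '[[0.005,[0.05,-0.016,-0.01],[0,0,-0.15]],[0.005,[0.1,-0.032,-0.01],[0,0,-0.33]],[0.005,[0.15,-0.048,-0.01],[0,0,-0.51]],[0.005,[0.2,-0.064,-0.01],[0,0,-0.69]],[0.005,[0.25,-0.08,-0.01],[0,0,-0.87]],[0.005,[0.3,-0.095,-0.01],[0,0,-1.05]],[0.005,[0.33,-0.103,-0.01],[0,0,-1.23]],[0.005,[0.339,-0.106,-0.01],[0,0,-1.39]],[0.005,[0.339,-0.106,-0.01],[0,0,-1.39]],[0.005,[0.339,-0.106,-0.01],[0,0,-1.39]]]'
python3 - <<'E'
from h import *
go(.5395,.1515,.236,2.49)
c=snap('wrist','w2'); t=snap('top','top2')
A=cv2.resize(cv2.convertScaleAbs(c['img'][100:300,180:400,::-1],alpha=1.4),None,fx=2,fy=2,interpolation=cv2.INTER_CUBIC)
cv2.imwrite('pics/w2c.png',A)
E
```

```text
t: 5.15
eef_pos: [0.5395, 0.1504, 0.2419]
eef_rot: [0.321, 0.947, -0.001, -0.001]
force: [-0.6, -0.2, -2.0]
width: 0.0136
grip_force: 58.9
t5.15 at [0.5395 0.1504 0.2419] head 2.4870 F [-0.58 -0.15 -2.04] Tq [ 0.    -0.058  0.109] w 0.0136 g 58.9 q6 -0.75
  shift [0.0006, 0.0009, 0.0059] turn [-0.003, -0.002, -0.003]
```

View pics/w2c.png

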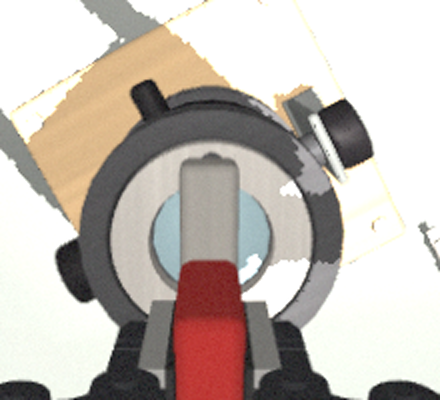

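The crop shows the far hole peeping out at (211,156), just past the bar end (181–240, top about 157). The ring's outer edge is at columns 110 and 316, top about 141. I'll compare the two in world coordinates.

Run:
```python
from h import *
c=load('w2'); F=lambda a,b,z: fish(c,(a+.5)/2-.5+180,(b+.5)/2-.5+100,z)
pts=np.array([F(*p,.15) for p in((110,232),(316,240),(213,141),(150,161),(278,164))])[:,:2]
from scipy.optimize import least_squares
r=least_squares(lambda p:np.hypot(*(pts-p).T)-.036,[.54,.15]);cen=r.x
print('ring',cen,r.fun.round(4))
h=F(211,155,.15)[:2]; print('hole',h,np.hypot(*(h-cen)),np.arctan2(*(h-cen)[::-1]))
s=monitor.state(); zb=s['eef_pos'][2]-.0558+.037
e=F(210,157,zb)[:2]; d=np.array([np.cos(2.487),np.sin(2.487)]); print('bar end',e,'centre from end',e-.04*d,'tcp',s['eef_pos'])
l,rr=F(181,200,zb),F(239,200,zb);l2,r2=F(182,257,zb),F(240,257,zb); print(np.linalg.norm(l-rr),'mid',(l+rr)/2,(l2+r2)/2,'head',np.arctan2(*((l+rr-l2-r2)[[1,0]])))
t=load('top2'); cv2.imwrite('pics/top2c.png',cv2.resize(cv2.convertScaleAbs(t['img'][185:285,165:285,::-1],alpha=1.5),None,fx=5,fy=5,interpolation=cv2.INTER_CUBIC))
```

```text
ring [0.53960933 0.15055203] [ 0.0006  0.0007 -0.0001  0.0002 -0.0001]
hole [0.51459397 0.16897436] 0.031066873405003907 2.5068261984547435
bar end [0.50521411 0.1759572 ] centre from end [0.53694595 0.15160375] tcp [0.53981895 0.15017402 0.24290354]
0.013336805987641306 mid [0.51315302 0.16986113 0.22410354] [0.52423559 0.16165101 0.22410354] head 2.5039966624749783
```

View pics/top2c.png

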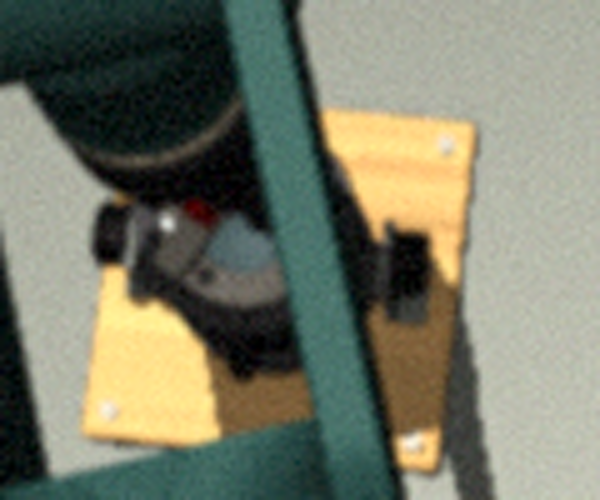

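The arm hides the ring from the top camera. The wrist view puts the spanner within about 3 mm, so I'll drop to about 2.5 mm above the face and look again with less parallax.

```bash
python3 -m jog '[[0.005,[-0.0015,0.0005,0.015],[0,0,0]],[0.005,[-0.0015,0.0005,0.025],[0,0,0]],[0.005,[-0.0015,0.0005,0.032],[0,0,0]],[0.005,[-0.0015,0.0005,0.032],[0,0,0]],[0.005,[-0.0015,0.0005,0.032],[0,0,0]]]'
python3 - <<'E'
from h import *
go(.5395,.1515,.208,2.49)
c=snap('wrist','w3'); s=snap('side','side3')
A=cv2.resize(cv2.convertScaleAbs(c['img'][110:250,205:365,::-1],alpha=1.4),None,fx=5,fy=4,interpolation=cv2.INTER_CUBIC)
cv2.imwrite('pics/w3c.png',A)
E
```

```text
t: 5.88
eef_pos: [0.5418, 0.1505, 0.212]
eef_rot: [0.32, 0.947, 0.0, 0.0]
force: [-0.5, 0.7, -1.8]
width: 0.0133
grip_force: 58.9
t5.88 at [0.5418 0.1505 0.212 ] head 2.4898 F [-0.53  0.68 -1.81] Tq [-0.05   0.026  0.033] w 0.0133 g 58.9 q6 -0.75
  shift [0.0024, -0.0006, 0.004] turn [0.001, 0.0, -0.0]
```

View pics/w3c.png

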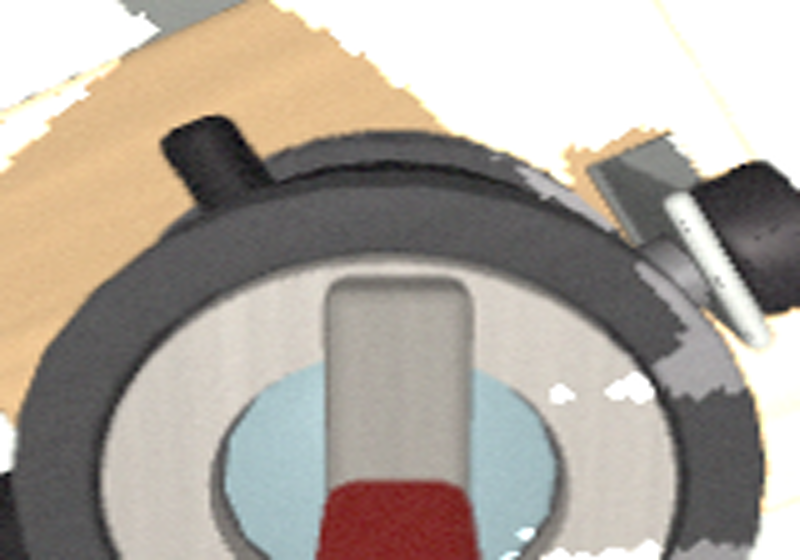

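The bar end is at y≈277, columns 327–472. Ring edges are at columns 101 and 681 (y=470), with its top at (393,254). The hole is now hidden under the bar.

Run:
```python
from h import *
c=load('w3'); F=lambda a,b,z: fish(c,(a+.5)/5-.5+205,(b+.5)/4-.5+110,z)
pts=np.array([F(*p,.15) for p in((101,470),(681,470),(393,254),(140,372),(640,370))])[:,:2]
from scipy.optimize import least_squares
r=least_squares(lambda p:np.hypot(*(pts-p).T)-.036,[.54,.15]);cen=r.x
print('ring',cen,r.fun.round(4))
s=monitor.state(); H=2.4898; d=np.array([np.cos(H),np.sin(H)]); ty=np.array([np.sin(H),-np.cos(H)])
zb=s['eef_pos'][2]-.0558+.037
e=F(399,277,zb)[:2]
for nm,p in(('end-40',e-.04*d),('mid1',(F(327,350,zb)+F(472,350,zb))[:2]/2),('mid2',(F(326.5,465,zb)+F(472,465,zb))[:2]/2),('tcp',s['eef_pos'][:2])): print(nm,p,'along',(p-cen)@d,'lat',(p-cen)@ty)
```

```text
ring [0.53926197 0.15036136] [ 0.0001  0.0001  0.0004 -0.0004 -0.0004]
end-40 [0.53952586 0.15146161] along 0.0004576350332446685 lat 0.0010347797685761714
mid1 [0.51452707 0.17059006] along 0.03193516952312508 lat 0.001077265032688214
mid2 [0.52557694 0.16212305] along 0.018014353119012998 lat 0.0010490049584350233
tcp [0.54189089 0.15057825] along -0.0019584128658222026 lat 0.0017671612677500844
```

```bash
python3 -m jog '[[0.005,[-0.0005,-0.001,0.002],[0,0,0]],[0.005,[-0.0005,-0.001,0.004],[0,0,0]],[0.005,[-0.0005,-0.001,0.006],[0,0,0]],[0.005,[-0.0005,-0.001,0.006],[0,0,0]]]'; python3 -m jog '[[0.005,[0,0,0.0005],[0,0,0]],[0.005,[0,0,0.001],[0,0,0]]]'
```

```text
t: 6.48
eef_pos: [0.5412, 0.1494, 0.2053]
eef_rot: [0.32, 0.947, -0.0, -0.0]
force: [-0.4, 0.8, -2.8]
width: 0.0132
grip_force: 58.9
t: 6.72
eef_pos: [0.5414, 0.1494, 0.2047]
eef_rot: [0.32, 0.947, 0.0, 0.0]
force: [-0.5, -0.6, -1.1]
width: 0.0133
grip_force: 58.9
```

```bash
for i in 1 2 ; do python3 -m jog '[[0.005,[0,0,0.0005],[0,0,0]],[0.005,[0,0,0.001],[0,0,0]]]' | egrep 'pos|^force'; done
```

```text
eef_pos: [0.5414, 0.1494, 0.2037]
force: [0.2, 0.7, -2.5]
eef_pos: [0.5414, 0.1494, 0.2026]
force: [-0.1, 0.1, -1.4]
```

```bash
for i in 1 2 3; do python3 -m jog '[[0.005,[0,0,0.0005],[0,0,0]],[0.005,[0,0,0.001],[0,0,0]]]' | egrep 'pos|^force'; done
```

```text
eef_pos: [0.5414, 0.1494, 0.2016]
force: [0.7, 0.2, -1.4]
eef_pos: [0.5414, 0.1494, 0.2007]
force: [0.7, 0.1, -2.2]
eef_pos: [0.5414, 0.1494, 0.1997]
force: [0.4, 0.8, -2.2]
```

```bash
for i in 1 2; do python3 -m jog '[[0.005,[0,0,0.0005],[0,0,0]],[0.005,[0,0,0.0005],[0,0,0]]]' | egrep 'pos|^force'; done
```

```text
eef_pos: [0.5413, 0.1494, 0.1991]
force: [0.8, 0.1, -2.2]
eef_pos: [0.5414, 0.1494, 0.1989]
force: [0.2, 0.8, -1.8]
```

```bash
for i in 1 2; do python3 -m jog '[[0.005,[0,0,0.0005],[0,0,0]],[0.005,[0,0,0.0005],[0,0,0]]]' | egrep 'pos|^force'; done
```

```text
eef_pos: [0.5415, 0.1494, 0.1988]
force: [-0.6, -1.1, 1.5]
eef_pos: [0.5415, 0.1494, 0.1987]
force: [-2.4, 0.2, 4.7]
```

Shoulder contact comes at TCP z ≈ 0.1988, exactly 7 mm below where the face contact would be, so both pins are fully in. Now turn clockwise (+tool z), pivoting on the ring's axis, about 2.4 mm along tool x from the TCP.

```bash
python3 -c "
from h import *
go(.5415,.1494,.1987,2.49)"
python3 -m jog '[[0.005,[0,-0.0001,0],[0,0,0.04]],[0.005,[0,-0.0002,0],[0,0,0.08]],[0.005,[0,-0.0003,0],[0,0,0.12]],[0.005,[0,-0.0004,0],[0,0,0.16]],[0.005,[0,-0.0005,0],[0,0,0.2]]]'; python3 -c "
from h import *
go(.5415,.1494,.1987,2.29)"
```

```text
t8.97 at [0.5415 0.1494 0.1987] head 2.4898 F [-2.4   0.2   4.73] Tq [-0.082  0.388  0.004] w 0.0132 g 59.9 q6 -0.75
  shift [0.0, -0.0, -0.0] turn [0.001, 0.001, -0.0]
t: 9.6
eef_pos: [0.5415, 0.1491, 0.1987]
eef_rot: [0.413, 0.911, 0.001, 0.001]
force: [-1.0, -1.2, 4.6]
width: 0.0134
grip_force: 59.9
t9.60 at [0.5415 0.1491 0.1987] head 2.2892 F [-1.   -1.15  4.63] Tq [-0.077  0.263  0.232] w 0.0134 g 59.9 q6 -0.55
  shift [0.0002, 0.0002, -0.0] turn [0.002, 0.001, -0.001]
```

```bash
python3 -m jog '[[0.005,[0,-0.0001,0],[0,0,0.05]],[0.005,[0,-0.0002,0],[0,0,0.1]],[0.005,[0,-0.0004,0],[0,0,0.15]],[0.005,[0,-0.0005,0],[0,0,0.2]],[0.005,[0,-0.0006,0],[0,0,0.25]],[0.005,[0,-0.0007,0],[0,0,0.3]],[0.005,[0,-0.0009,0],[0,0,0.35]],[0.005,[0,-0.001,0],[0,0,0.4]]]'; python3 -c "
from h import *
go(.5415,.1494,.1987,1.89)"
```

```text
t: 10.6
eef_pos: [0.5409, 0.1486, 0.1987]
eef_rot: [0.586, 0.81, 0.001, 0.001]
force: [-1.3, -0.8, 4.2]
width: 0.0135
grip_force: 59.9
t10.60 at [0.5409 0.1486 0.1987] head 1.8890 F [-1.27 -0.78  4.2 ] Tq [-0.03   0.136  0.259] w 0.0135 g 59.9 q6 -0.15
  shift [0.0005, 0.0008, -0.0] turn [0.002, -0.0, -0.001]
```

Still about 0.24 N m. Now smaller steps, watching the torque.

```bash
T(){ python3 -c "
from h import *
s=monitor.state();M=Ro.from_quat(s['eef_rot']).as_matrix();print('head %.4f'%np.arctan2(M[1,0],M[0,0]),s['force'].round(1),'Tz %.3f'%s['ft_torque'][2])"; }
python3 -m jog '[[0.005,[0,0,0],[0,0,0.015]],[0.005,[0,-0.0001,0],[0,0,0.03]]]'>/dev/null; T
python3 -m jog '[[0.005,[0,0,0],[0,0,0.01]],[0.005,[0,-0.0001,0],[0,0,0.02]]]'>/dev/null; T
python3 -m jog '[[0.005,[0,0,0],[0,0,0.01]],[0.005,[0,-0.0001,0],[0,0,0.02]]]'>/dev/null; T
```

```text
head 1.8602 [-0.5  0.7  5. ] Tz 0.174
head 1.8404 [-0.5  0.6  5.1] Tz 0.241
head 1.8203 [-0.5  0.7  6.1] Tz 0.255
```

```bash
T(){ python3 -c "
from h import *
s=monitor.state();M=Ro.from_quat(s['eef_rot']).as_matrix();print('head %.4f'%np.arctan2(M[1,0],M[0,0]),s['force'].round(1),'Tz %.3f'%s['ft_torque'][2]);exit(s['ft_torque'][2]>.4)"; }
python3 -m jog '[[0.005,[0,0,0],[0,0,0.01]],[0.005,[0,-0.00005,0],[0,0,0.02]]]'>/dev/null; T &&
python3 -m jog '[[0.005,[0,0,0],[0,0,0.01]],[0.005,[0,-0.00005,0],[0,0,0.02]]]'>/dev/null && T &&
python3 -m jog '[[0.005,[0,0,0],[0,0,0.01]],[0.005,[0,-0.00005,0],[0,0,0.02]]]'>/dev/null && T &&
python3 -m jog '[[0.005,[0,0,0],[0,0,0.01]],[0.005,[0,-0.00005,0],[0,0,0.02]]]'>/dev/null && T
```

```text
head 1.8003 [-0.2 -0.4  5.3] Tz 0.223False
```

```bash
cat > T.py <<'E'
from h import *
s=monitor.state();M=Ro.from_quat(s['eef_rot']).as_matrix();print('t%.2f head %.4f'%(s['t'],np.arctan2(M[1,0],M[0,0])),s['force'].round(1),'Tz %.3f'%s['ft_torque'][2]);exit(int(s['ft_torque'][2]>.4))
E
T(){ python3 T.py; }
python3 -m jog '[[0.005,[0,0,0],[0,0,0.01]],[0.005,[0,-0.00005,0],[0,0,0.02]]]'>/dev/null && T &&
python3 -m jog '[[0.005,[0,0,0],[0,0,0.01]],[0.005,[0,-0.00005,0],[0,0,0.02]]]'>/dev/null && T &&
python3 -m jog '[[0.005,[0,0,0],[0,0,0.01]],[0.005,[0,-0.00005,0],[0,0,0.02]]]'>/dev/null && T &&
python3 -m jog '[[0.005,[0,0,0],[0,0,0.01]],[0.005,[0,-0.00005,0],[0,0,0.02]]]'>/dev/null && T
```

```text
t11.85 head 1.7805 [-1.1 -0.3  4.8] Tz 0.305
t12.10 head 1.7613 [-0.9 -0.1  5.2] Tz 0.609
```

The torque is climbing: 0.22, then 0.31, then 0.61. One small step more to confirm the stop.

```bash
python3 -m jog '[[0.005,[0,0,0],[0,0,0.007]],[0.005,[0,0,0],[0,0,0.014]],[0.005,[0,0,0],[0,0,0.014]]]'>/dev/null; python3 T.py
```

```text
t12.47 head 1.7485 [-0.8 -0.3  5.2] Tz 0.805
```

Tight: 0.8 N m and climbing steeply, well under 1.5. Relax the twist to about zero and lift out.

```bash
python3 -m jog '[[0.005,[0,0,0],[0,0,-0.015]],[0.005,[0,0,0],[0,0,-0.03]],[0.005,[0,0,0],[0,0,-0.045]],[0.005,[0,0,0],[0,0,-0.045]]]'>/dev/null; python3 T.py
```

```text
t12.97 head 1.7911 [-0.2  0.9  4.5] Tz -0.040
```

```bash
python3 -m jog '[[0.005,[0,0,-0.002],[0,0,0]],[0.005,[0,0,-0.005],[0,0,0]],[0.005,[0,0,-0.009],[0,0,0]],[0.005,[0,0,-0.014],[0,0,0]],[0.005,[0,0,-0.03],[0,0,0]],[0.005,[0,0,-0.04],[0,0,0]],[0.005,[0,0,-0.04],[0,0,0]]]'|grep ^force
python3 - <<'E'
from h import *
go(.482,-.1998,.236,1.0998)
c=snap('wrist','w4')
A=cv2.resize(cv2.convertScaleAbs(c['img'][100:300,180:400,::-1],alpha=1.4),None,fx=2.5,fy=2.5,interpolation=cv2.INTER_CUBIC)
cv2.imwrite('pics/w4c.png',A)
E
```

```text
force: [-0.2, -0.8, -1.9]
t13.85 at [0.5406 0.1483 0.2398] head 1.7907 F [-0.21 -0.8  -1.91] Tq [-0.032 -0.004 -0.006] w 0.0135 g 59.0 q6 -0.05
  shift [-0.3269, -0.1331, 0.0034] turn [0.004, -0.001, 0.691]
```

View pics/w4c.png

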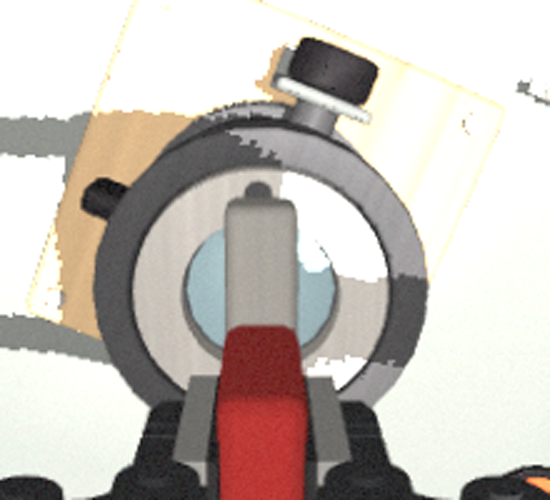

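The far hole is visible at (258,190) on the bar's line, so the ring turned with the spanner, which still sits straight in the grip. Back to the block.

```bash
python3 -m jog '[[0.005,[-0.04,-0.016,-0.01],[0,0,0.07]],[0.005,[-0.08,-0.032,-0.01],[0,0,0.17]],[0.005,[-0.13,-0.053,-0.01],[0,0,0.27]],[0.005,[-0.18,-0.073,-0.01],[0,0,0.38]],[0.005,[-0.23,-0.093,-0.01],[0,0,0.49]],[0.005,[-0.28,-0.114,-0.01],[0,0,0.6]],[0.005,[-0.315,-0.128,-0.005],[0,0,0.691]],[0.005,[-0.327,-0.133,0],[0,0,0.691]],[0.005,[-0.327,-0.133,0.003],[0,0,0.691]],[0.005,[-0.327,-0.133,0.003],[0,0,0.691]]]'|grep ^force; python3 -c "
from h import *
go(.482,-.1998,.130,1.0998)"
```

```text
force: [0.2, -0.3, -2.3]
t15.15 at [ 0.4815 -0.1986  0.2341] head 1.1018 F [ 0.15 -0.28 -2.28] Tq [-0.004 -0.039 -0.014] w 0.0129 g 59.0 q6 -0.03
  shift [-0.001, 0.0011, 0.1041] turn [-0.001, -0.001, 0.002]
```

```bash
python3 -m jog '[[0.005,[-0.001,0.001,0.04],[0,0,0]],[0.005,[-0.001,0.001,0.08],[0,0,0]],[0.005,[-0.001,0.001,0.11],[0,0,0]],[0.005,[-0.001,0.001,0.122],[0,0,0]],[0.005,[-0.001,0.001,0.122],[0,0,0]],[0.005,[-0.001,0.001,0.122],[0,0,0]]]'|grep ^force; python3 -c "
from h import *
go(.482,-.1998,.0765,1.0998)"
```

```text
force: [-0.3, -0.7, -0.5]
t15.90 at [ 0.4831 -0.2015  0.1146] head 1.1005 F [-0.3  -0.67 -0.47] Tq [-0.009  0.001  0.016] w 0.0133 g 59.0 q6 -0.03
  shift [0.001, -0.0019, 0.0381] turn [0.003, -0.0, 0.001]
```

```bash
python3 -m jog '[[0.005,[0.001,-0.0019,0],[0,0,0]],[0.005,[0.001,-0.0019,0.006],[0,0,0]],[0.005,[0.001,-0.0019,0.011],[0,0,0]],[0.005,[0.001,-0.0019,0.014],[0,0,0]],[0.005,[0.001,-0.0019,0.016],[0,0,0]],[0.005,[0.001,-0.0019,0.017],[0,0,0]]]'|grep ^force; python3 -c "
from h import *
go(.482,-.1998,.0765,1.0998)"
```

```text
force: [-0.3, -0.2, -1.5]
t16.65 at [ 0.4806 -0.1995  0.0954] head 1.0997 F [-0.34 -0.19 -1.54] Tq [0.023 0.054 0.043] w 0.0129 g 59.0 q6 -0.03
  shift [0.0004, 0.0014, 0.0189] turn [-0.0, -0.0, -0.0]
```

```bash
python3 -m jog '[[0.005,[0.0003,0.0012,0.004],[0,0,0]],[0.005,[0.0003,0.0012,0.008],[0,0,0]],[0.005,[0.0003,0.0012,0.012],[0,0,0]],[0.005,[0.0003,0.0012,0.015],[0,0,0]],[0.005,[0.0003,0.0012,0.017],[0,0,0]],[0.005,[0.0003,0.0012,0.0175],[0,0,0]],[0.005,[0.0003,0.0012,0.0175],[0,0,0]]]'|grep ^force; python3 -c "
from h import *
go(.482,-.1998,.0758,1.0998)"
```

```text
force: [-0.5, -0.7, -1.2]
t17.52 at [ 0.4819 -0.1998  0.0782] head 1.0998 F [-0.47 -0.67 -1.22] Tq [-0.011 -0.001  0.004] w 0.0134 g 59.0 q6 -0.03
  shift [0.0001, 0.0001, 0.0024] turn [0.0, -0.0, 0.0]
```

```bash
python3 -m jog '[[0.005,[0,0,0.001],[0,0,0]],[0.005,[0,0,0.002],[0,0,0]],[0.005,[0,0,0.002],[0,0,0]]]'|egrep '^force|pos';python3 -m jog '[[0.005,[0,0,0.0005],[0,0,0]],[0.005,[0,0,0.0005],[0,0,0]]]'|egrep '^force|pos'
```

```text
eef_pos: [0.4818, -0.1998, 0.0761]
force: [-0.4, -0.1, -2.0]
eef_pos: [0.4819, -0.1998, 0.0759]
force: [-0.0, 0.3, -1.3]
```

```bash
python3 -m jog '[[0.005,[0,0,0.0004],[0,0,0]],[0.005,[0,0,0.0004],[0,0,0]],[0.02,[0,0,0.0004],[0,0,0]],[0.04,[0,0,0.0004],[0,0,0]],[0.06,[0,0,0.0004],[0,0,0]],[0.06,[0,0,0.0004],[0,0,0]]]'; python3 -m jog '[[0.06,[0,0,-0.02],[0,0,0]],[0.06,[0,0,-0.06],[0,0,0]],[0.06,[0,0,-0.12],[0,0,0]],[0.06,[0,0,-0.16],[0,0,0]],[0.06,[0,0,-0.16],[0,0,0]],[0.06,[0,0,-0.16],[0,0,0]]]';  python3 - <<'E'
from h import *
t=snap('top','top5'); s=snap('side','side5'); w=snap('wrist','w5')
cv2.imwrite('pics/end.png',np.hstack([cv2.resize(t['img'][110:310,160:430,::-1],(400,300)),cv2.resize(w['img'][50:350,80:480,::-1],(400,300))]))
E
```

```text
t: 18.9
eef_pos: [0.4819, -0.1998, 0.0752]
eef_rot: [0.853, 0.523, 0.0, -0.0]
force: [0.0, -0.7, -0.5]
width: 0.0599
grip_force: 0.0
t: 19.65
eef_pos: [0.4815, -0.1996, 0.2343]
eef_rot: [0.853, 0.523, -0.0, -0.001]
force: [-0.2, 0.9, -0.6]
width: 0.06
grip_force: 0.0
```

View pics/end.png

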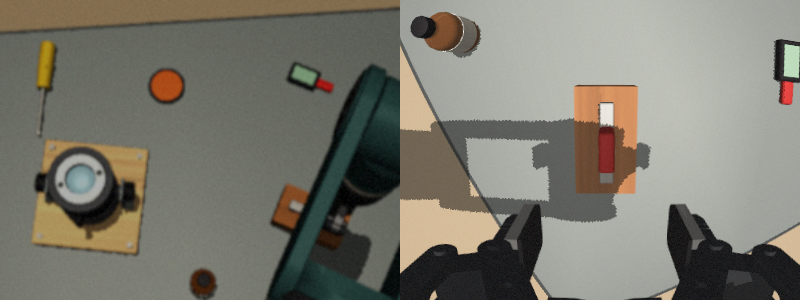

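The spanner is seated back in its block, the ring's hole line has swung clockwise, and the bystanders look unmoved. Handing in.

```bash
python3 -c "
from h import *
print(robot.job_done())"
```

```text
the job is handed in; nothing more can be done
None
```

The job is handed in: I turned the ring about 0.71 rad clockwise until it came up tight, peaking at about 0.8 N m, and the spanner is back in its block with nothing else visibly disturbed, in under 20 s.

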